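Close the kit parts box and fold down its clips

TASK

Put the model-parts box away properly: swing its blue lid shut first, with the three orange clips still sticking out, then fold all three clips down over the rim until each lies flat against the side of the box. Leave everything else on the desk where it is.

Things in the scene. Friction and masses are not known exactly. Their poses are not given: they have to be found in the camera images.
- box: clear box of grey model parts, fixed to the desk by a black base tray (175 x 225 x 6 mm). Origin: centre of its underside, on the desk. Own frame: x away from the robot, y left, z up. 145 mm along x, 195 mm along y, 90 mm high; with the lid shut its top is at z = 100 mm.
- lid (a joint): rad. Blue lid, 155 mm from hinge to far edge, 205 mm wide, 10 mm thick. 0 = shut; 1.57 = upright; end stop 1.6. Hinge line along the box's y through x = -77.5, z = 90 mm (the lid's underside), on the side nearest the robot. Push it shut, away from the robot and down, on its outer face. Stays where left (3 N at 110 mm from the hinge moves it). Carries the clips.
- lid_face (a point): centre of the lid's outer face (its top when shut; it looks to the robot while open), 77.5 mm from the hinge line; own z axis: outward normal; own x axis: from hinge to far edge.
- clip_far (a joint): rad. Orange clip flap with white stripe, 70 wide, 42 long, 4 mm thick, at the middle of the lid's far (opposite the hinge) edge. 0 = folded home, hanging flat against the box's side; 1.57 = sticking straight out in the lid's plane; end stop 1.9. Stays where left (1 N at its free edge moves it). With the lid shut its hinge line is at x = 80.5 mm, z = 95 mm in the box frame.
- clip_left (a joint): rad. Orange clip flap with white stripe, 70 wide, 42 long, 4 mm thick, at the middle of the lid's left (+y) edge. 0 = folded home, hanging flat against the box's side; 1.57 = sticking straight out in the lid's plane; end stop 1.9. Stays where left (1 N at its free edge moves it). With the lid shut its hinge line is at y = 105.5 mm, z = 95 mm in the box frame.
- clip_right (a joint): rad. Orange clip flap with white stripe, 70 wide, 42 long, 4 mm thick, at the middle of the lid's right (-y) edge. 0 = folded home, hanging flat against the box's side; 1.57 = sticking straight out in the lid's plane; end stop 1.9. Stays where left (1 N at its free edge moves it). With the lid shut its hinge line is at y = -105.5 mm, z = 95 mm in the box frame.
- clip_far_edge (a point): middle of this clip's free edge, on its outer face, 42 mm from its hinge line. The outer face looks up while the clip sticks out, away from the box when it is home; push on it. Own x axis: outer normal of that face; own -z axis: from hinge to free edge.
- clip_left_edge (a point): middle of this clip's free edge, on its outer face, 42 mm from its hinge line. The outer face looks up while the clip sticks out, away from the box when it is home; push on it. Own x axis: outer normal of that face; own -z axis: from hinge to free edge.
- clip_right_edge (a point): middle of this clip's free edge, on its outer face, 42 mm from its hinge line. The outer face looks up while the clip sticks out, away from the box when it is home; push on it. Own x axis: outer normal of that face; own -z axis: from hinge to free edge.
- tape: roll of yellow masking tape, 90 mm across, 24 mm high, beside the box's far left corner; origin at the centre of its underside. Bystander, leave alone
- paint_jar: small paint jar with green cap, 44 mm across, 55 mm high, beside the box's far right corner; origin at the centre of its underside. Bystander, leave alone
- dome: grey dome-shaped kit part, 72 mm across, 34 mm high, to the left of the box's near left corner; origin at the centre of its underside. Bystander, leave alone
- drying_stand: cardboard block 160 x 120 x 32 mm with blue sides, carrying pale painted parts on upright skewers, about 210 mm tall in all, on the left of the table; origin at the centre of its underside. Bystander, leave alone
- tub: round tub with blue lid, 130 mm across, 74 mm high, on the right of the table; origin at the centre of its underside. Bystander, leave alone
- brush: paint brush, 170 mm long, lying on the left near the robot; origin at the centre of its underside. Bystander, leave alone
- sprue_frame: flat grey sprue frame, 120 x 90 x 5 mm, lying on the right near the robot; origin at the centre of its underside. Bystander, leave alone

How it is judged:
On the way:
1. the lid is shut (within 0.06 rad) while all three clips still stick out (over 0.8 rad) (value of joint lid below 0.06 rad and value of joint each of clip_far, clip_left, clip_right above 0.8 rad), for 0.2 s.
At the end, for the whole second after the job is handed in: the lid is shut (within 0.06 rad) and each of the three clips is folded down to within 0.14 rad of flat against the box's side, all at rest (value of joint lid below 0.06 rad and value of joint each of clip_far, clip_left, clip_right below 0.14 rad and velocity of joint each of clip_far, clip_left, clip_right below 0.1 rad/s); the robot touches nothing.
It fails at once if a bystander is moved by more than 25 mm (distance of any of tape, paint_jar, dome, drying_stand, tub, brush, sprue_frame from where it was at the start of the episode above 0.025 m).
It fails at once if a standing bystander is knocked over (tilted by more than 0.4 rad) (angle between any of tape, paint_jar, dome, drying_stand, tub, sprue_frame's own z axis and vertical above 0.4 rad).
It also fails if it takes over 58 s, if anything falls off the work surface, if the arm or the gripper's body presses on something with over 40 N, if the wrist force passes 120 N, or if a joint passes its speed limit or range.

ROBOT

A 7-joint arm with a two-finger parallel gripper is mounted at the origin on the work surface. World frame = base frame: x ahead of the robot, y to its left, z up, the work surface at z = 0. Lengths are in m, angles in rad, forces in N, time in s.
With the tool pointing down it reaches from about 0.4 to 0.85 m from the base axis. Payload 10.4 kg.
Tool frame: the origin (TCP) lies at the very end of the fingers, on their centre line; the grasp point (between the pads) lies manip.grasp_offset behind it (manip.grasp_offset is the distance from the TCP to the grasp point, in m); z points along the fingers, x is the direction in which the jaws open and shut, and the axes are right-handed (so a half turn about z gives the same grasp; the last joint's range is limited). The gripper opens to 85 mm and grips with 20 to 120 N. Pads are 22 mm wide; open, the fingers measure 114 mm over their backs; the gripper's body (76 mm by 85 mm) begins 54 mm behind the grasp point. The pads swing forward as they close: fully open they stand 13 mm farther back than shut.
Start: joints at [1.116, 0.332, -0.065, 1.46, 0.022, 1.35, -0.088], TCP at [0.262, -0.568, 0.231] pointing down, gripper open.
Joint ranges: [-2.6, 2.6], [-0.5, 2.12], [-1.47, 1.34], [0.16, 2.42], [-1.27, 4.41], [0.06, 2.06], [-2.6, 2.6]. Speed limits (rad/s): [2.22, 2.22, 2.79, 2.79, 3.14, 3.14, 3.14].

INTERFACE

Orientations are given as a unit quaternion [x, y, z, w].
In Python, from workcell import manip gives the robot as it stands.
- The arm moves only by the shell command python3 -m crank 'ROWS' [FORCE]. ROWS is JSON, a list that holds one entry, the list of rows, each a list of 7 numbers: the shift along the world's x, y, z in units of 60 mm (1.0 is 60 mm), then the turn, a rotation vector about the world's x, y, z in units of 5 degrees (1.0 is 5 degrees), then the finger opening in mm, from 0 to 85.4. A call has 1 to 8 rows; each row shifts and turns the commanded pose from where the row before left it; what a row does not reach is not made up. A row lasts 1/8 s, in which the tool goes at most 62.5 mm and 10.7 degrees, less where a joint would pass 70% of its speed; a pose out of reach is approached as far as the arm can. A call is refused whole if a number of a shift passes 1 or a number of a turn 1, either way. A call with a gripper value outside its range is refused whole. The fingers move at their own pace and stop on an object; FORCE is the grip in N (left out, the last holds). Time passes only in rows, so rows that do not move let the fingers close. It gives the time, the measured TCP pose, the force and the opening at its end, in the units of the state.
- manip.get_obs(): the state, without advancing time (a new reading comes with each control period).
- manip.camera(name): name is "side" or "top"; returns (picture, depth): 420x560x3 uint8, blue, green, red; 420x560 float32, m along the optical axis (not along the pixel's ray), 0 where there is no reading.
- manip.get_calibration(name): a dict with "fx", "fy", "cx", "cy" (pixels), "rvec" (rotation vector, rad) and "tvec" (3), from world to camera coordinates, as OpenCV has them. Camera axes: x right, y down, z forward; pixel columns grow to the right and rows downward; lengths in m; the calibration is good to about 2 mm. A picture is of the moment at which its call begins. get_calibration takes no time and is no camera call.
- manip.hand_in(): hands the job in, once; it reports no verdict.
The state is a dict: "clock": time; "joint_pos": joint angles; "joint_velocities": joint speeds; "tau": joint torques, N m; "position": TCP position; "ee_rot": TCP orientation; "ft_force": force on the tool from outside, world axes, zero at the start; "torque": the same for the moment, N m; "grip_width": opening from 0.0 (shut) to 1.0 (fully open).
Only numpy, scipy, OpenCV 4.12 (cv2) and the standard library are available. Lean on these libraries where they do the work, as an engineer would, in place of code of your own. Each camera call takes 0.05 s, during which the arm holds its last target.

## Working session

There is one attempt and no reset: what is moved stays moved. The work goes in short steps, Python scripts to look and compute and a shell command to move; the robot and the scene stay as the last step left them, time stands still between calls to the robot, and variables do not carry over. Pictures are saved under pics/ and viewed, and the job is handed in when it is done.

```bash
mkdir -p pics; ls
cat > h.py <<'E'
import numpy as np, cv2
from workcell import manip
def snap(n,tag):
    im,d=manip.camera(n); cv2.imwrite(f'pics/{tag}.png',im); np.save(f'pics/{tag}.npy',d); return im,d
def world(n,d,u,v):
    c=manip.get_calibration(n); R=cv2.Rodrigues(np.array(c['rvec'],float))[0]
    z=d[v,u]; p=np.array([(u-c['cx'])/c['fx']*z,(v-c['cy'])/c['fy']*z,z])
    return R.T@(p-np.array(c['tvec'],float).ravel())
E
python3 - <<'E'
from h import *
snap('top','t0');snap('side','s0')
o=manip.get_obs();print(o['clock'],o['position'],o['ee_rot'],manip.grasp_offset)
E
```

```text
pics
0.1 [ 0.26142615 -0.567338    0.23058702] [ 8.42176975e-01 -5.39200833e-01 -5.48733690e-04 -3.22803379e-04] 0.0187
```

View pics/t0.png

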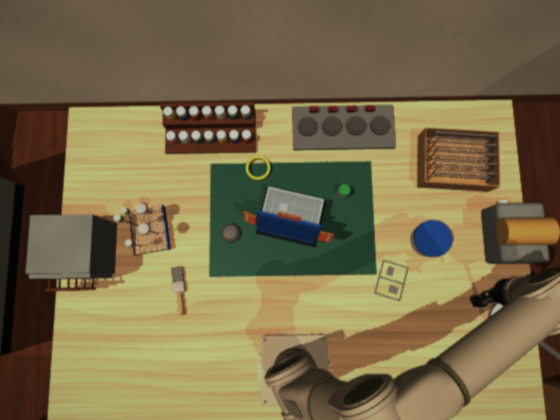

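View pics/s0.png

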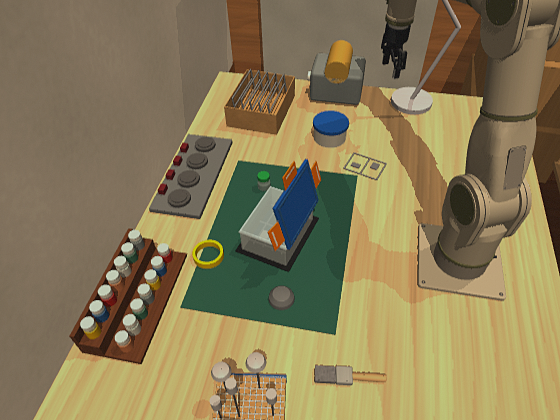

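The top view shows the box at about (290,212), turned a little. The lid stands open towards the robot, with its clips at (250,218), (289,216) and (326,237). I'll enlarge and measure it.

Run:
```python
from h import *
a=cv2.imread('pics/t0.png');b=cv2.imread('pics/s0.png')
cv2.imwrite('pics/t0c.png',cv2.resize(a[150:270,210:360],None,fx=5,fy=5,interpolation=cv2.INTER_CUBIC))
cv2.imwrite('pics/s0c.png',cv2.resize(b[150:310,180:380],None,fx=3.7,fy=3.7,interpolation=cv2.INTER_CUBIC))
# point clouds by colour
for n,t,im in(('top','t0',a),('side','s0',b)):
    d=np.load(f'pics/{t}.npy')
    h=cv2.cvtColor(im,cv2.COLOR_BGR2HSV)
    roi=np.zeros(d.shape,bool)
    if n=='top': roi[180:250,235:340]=1
    else: roi[155:265,235:330]=1
    for nm,m in(('blue',(h[...,0]>105)&(h[...,0]<125)&(h[...,1]>150)),('or',(h[...,0]<15)&(h[...,1]>150)&(h[...,2]>120))):
        k,lab,st,ce=cv2.connectedComponentsWithStats((m&roi&(d>0)).astype(np.uint8))
        for i in range(1,k):
            if st[i,4]<15: continue
            vs,us=np.where(lab==i); P=np.array([world(n,d,u,v) for u,v in zip(us,vs)])
            mu=np.median(P,0); Q=P[np.linalg.norm(P-mu,axis=1)<.13]
            w,V=np.linalg.eigh(np.cov(Q.T))
            print(n,nm,len(Q),'c',Q.mean(0).round(3),'min',Q.min(0).round(3),'max',Q.max(0).round(3),'n',V[:,0].round(3),'long',V[:,2].round(3),np.sqrt(w).round(4))
```

```text
top blue 1143 c [0.47  0.017 0.176] min [ 0.426 -0.083  0.095] max [0.515 0.119 0.247] n [ 0.937 -0.235 -0.26 ] long [-0.244 -0.97  -0.   ] [0.0014 0.0451 0.0594]
top or 82 c [0.505 0.139 0.172] min [0.49  0.122 0.133] max [0.519 0.158 0.201] n [ 0.867 -0.431 -0.25 ] long [ 0.263 -0.03   0.964] [0.001  0.0113 0.0207]
top or 60 c [0.494 0.012 0.274] min [ 0.484 -0.018  0.258] max [0.503 0.042 0.29 ] n [ 0.96  -0.245 -0.139] long [-0.245 -0.969  0.015] [0.0007 0.0092 0.0195]
top or 89 c [ 0.44  -0.104  0.173] min [ 0.428 -0.125  0.135] max [ 0.451 -0.086  0.203] n [ 0.945 -0.197 -0.262] long [ 0.25  -0.085  0.965] [0.0011 0.011  0.02  ]Traceback (most recent call last):
  File "<stdin>", line 16, in <module>
  File "h.py", line 6, in world
    c=manip.get_calibration(n); R=cv2.Rodrigues(np.array(c['rvec'],float))[0]
ValueError: time passes only in moves, steps and waits
```

```bash
sleep 1; ls pics
```

```text
s0.npy
s0.png
s0c.png
t0.npy
t0.png
t0c.png
```

View pics/t0c.png

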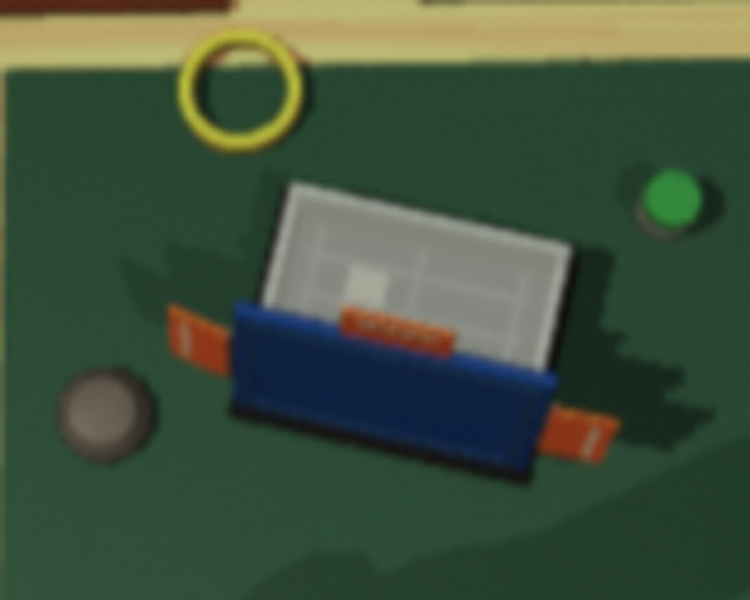

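View pics/s0c.png

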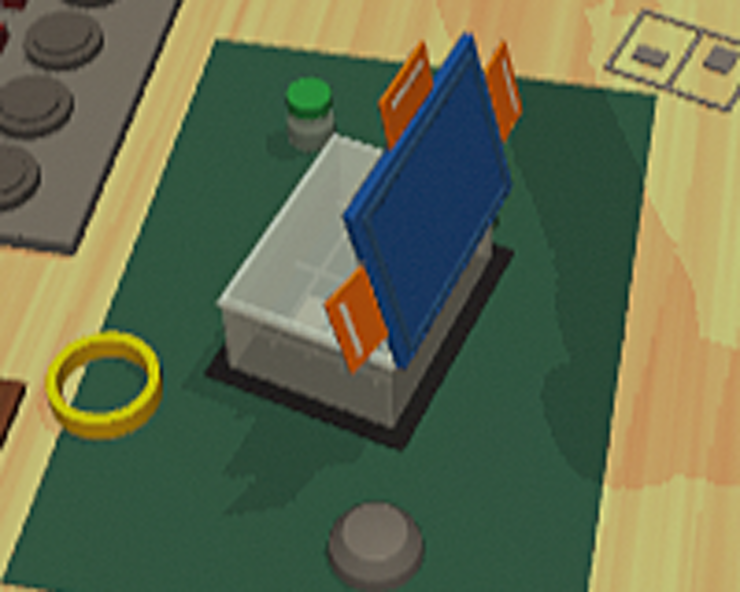

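The lid leans at about 1.3 rad. The box yaw is about -14° and its centre is about (0.533, 0.002). The plan is to keep the fingers shut with the tool pointing down and push 65 mm to the right of centre, which keeps clear of the far clip.

```bash
python3 -m crank '[[[0,0.3,0.3,0,0,1,0],[0.2,0.8,0.2,0,0,1,0],[0.2,0.8,0,0,0,1,0],[0.2,0.8,0,0,0,1,0],[0.2,0.8,0,0,0,1,0],[0.2,0.8,0,0,0,1,0],[0.2,0.8,0,0,0,1,0],[0.2,0.8,0,0,0,1,0]]]'
```

```text
clock: 1.1
position: [0.3456, -0.212, 0.2612]
ee_rot: [0.976, -0.217, -0.0, 0.0]
ft_force: [0.4, -0.6, 1.0]
grip_width: -0.003
```

```bash
cat > st.py <<'E'
from h import *
from scipy.spatial.transform import Rotation as R
import math
o=manip.get_obs();r=R.from_quat(o['ee_rot']).as_matrix()
p=np.array(o['position'])
yaw=-0.2462;C=np.array([.533,.002])
e=p[:2]-C
print('t',round(o['clock'],2),'p',p.round(4),'xax',np.degrees(np.arctan2(r[1,0],r[0,0])).round(1),'z',r[:,2].round(3),'F',np.round(o['ft_force'],1),'w',round(o['grip_width'],2),'q',np.round(o['joint_pos'],2))
print('box xyz', round(e[0]*math.cos(yaw)+e[1]*math.sin(yaw),4), round(-e[0]*math.sin(yaw)+e[1]*math.cos(yaw),4))
E
python3 st.py
```

```text
t 1.1 p [ 0.3456 -0.212   0.2612] xax -25.1 z [-0. -0. -1.] F [ 0.4 -0.6  1. ] w -0.0 q [ 0.87 -0.16 -0.38  1.92 -0.06  1.37  0.07]
box xyz -0.1296 -0.2532
```

```bash
python3 -m crank '[[[0.28,0.74,0,0,0,0.75,0],[0.28,0.74,0,0,0,0.75,0],[0.28,0.74,0,0,0,0.7,0],[0.28,0.74,0,0,0,0,0],[0,0,-0.4,0,0,0,0],[0,0,-0.4,0,0,0,0]]]'; python3 st.py
python3 - <<'E'
from h import *
im,d=snap('side','s1'); cv2.imwrite('pics/s1c.png',cv2.resize(im[120:310,180:400],None,fx=3,fy=3))
E
```

```text
clock: 1.85
position: [0.4128, -0.0355, 0.2126]
ee_rot: [0.992, -0.123, 0.0, 0.0]
ft_force: [0.9, -0.5, -0.0]
grip_width: -0.003
t 1.85 p [ 0.4128 -0.0355  0.2126] xax -14.2 z [ 0. -0. -1.] F [ 0.9 -0.5 -0. ] w -0.0 q [ 0.68 -0.11 -0.65  1.97 -0.07  1.26 -0.19]
box xyz -0.1074 -0.0657
```

View pics/s1c.png

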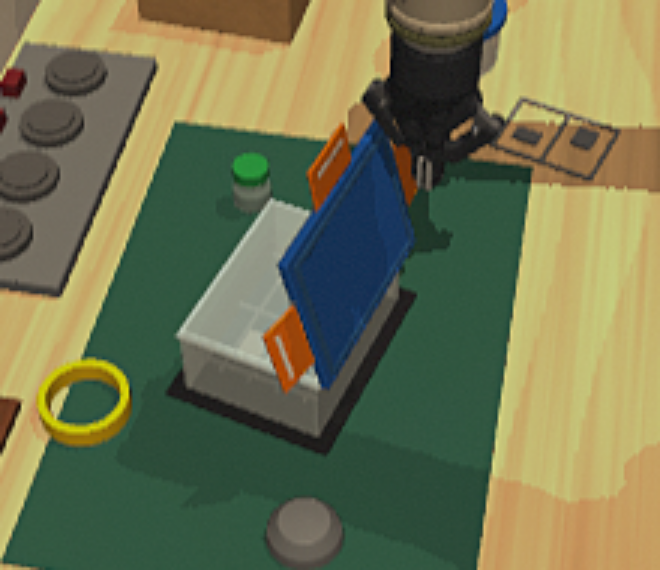

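The side view shows the closed fingertips at (427,172), on the robot side of the lid and clear of the right clip. I'll start the push along the arc.

```bash
python3 -m crank '[[[0.26,-0.07,0.08,0,0,0,0],[0.26,-0.07,0.04,0,0,0,0],[0.29,-0.07,-0.06,0,0,0,0],[0.29,-0.07,-0.07,0,0,0,0],[0.19,-0.05,-0.1,0,0,0,0],[0.19,-0.04,-0.1,0,0,0,0],[0.16,-0.04,-0.14,0,0,0,0],[0.16,-0.04,-0.14,0,0,0,0]]]'; python3 st.py
python3 - <<'E'
from h import *
im,d=snap('side','s2'); cv2.imwrite('pics/s2c.png',cv2.resize(im[120:310,180:400],None,fx=3,fy=3))
E
```

```text
clock: 2.9
position: [0.5214, -0.0632, 0.1835]
ee_rot: [0.992, -0.124, 0.0, 0.0]
ft_force: [-0.9, -0.7, 1.3]
grip_width: -0.003
t 2.9 p [ 0.5214 -0.0632  0.1835] xax -14.3 z [ 0. -0. -1.] F [-0.9 -0.7  1.3] w -0.0 q [ 0.63  0.21 -0.66  1.76  0.13  1.22 -0.32]
box xyz 0.0046 -0.066
```

View pics/s2c.png

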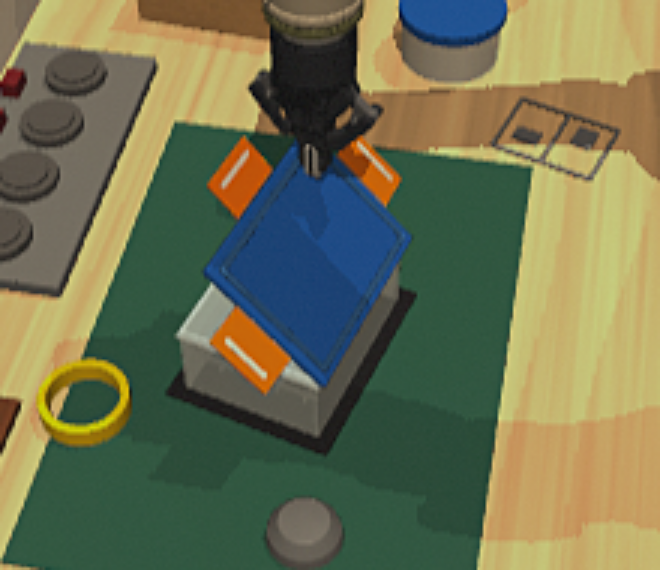

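The lid is following and all the clips still stick out. I'll keep going.

```bash
python3 -m crank '[[[0.13,-0.03,-0.17,0,0,0,0],[0.13,-0.03,-0.17,0,0,0,0],[0.1,-0.02,-0.2,0,0,0,0],[0.1,-0.02,-0.2,0,0,0,0],[0.06,-0.02,-0.21,0,0,0,0],[0.06,-0.01,-0.21,0,0,0,0],[0.02,0,-0.11,0,0,0,0],[0,0,-0.08,0,0,0,0]]]'; python3 st.py
```

```text
clock: 3.95
position: [0.5568, -0.0708, 0.1026]
ee_rot: [0.992, -0.124, 0.0, -0.0]
ft_force: [1.2, -0.8, 1.6]
grip_width: -0.001
t 3.95 p [ 0.5568 -0.0708  0.1026] xax -14.3 z [ 0.  0. -1.] F [ 1.2 -0.8  1.6] w -0.0 q [ 0.57  0.37 -0.63  1.76  0.24  1.09 -0.38]
box xyz 0.0408 -0.0648
```

```bash
python3 -m crank '[[[0,0,-0.05,0,0,0,0],[0,0,-0.05,0,0,0,0],[0,0,0,0,0,0,0],[0,0,0,0,0,0,0]]]'; python3 st.py
python3 - <<'E'
from h import *
im,d=snap('side','s3'); cv2.imwrite('pics/s3c.png',cv2.resize(im[120:310,180:400],None,fx=3,fy=3))
E
```

```text
clock: 4.45
position: [0.5572, -0.0708, 0.0997]
ee_rot: [0.992, -0.124, 0.001, 0.001]
ft_force: [-11.1, 0.2, 27.0]
grip_width: -0.002
t 4.45 p [ 0.5572 -0.0708  0.0997] xax -14.3 z [ 0.001 -0.001 -1.   ] F [-11.1   0.2  27. ] w -0.0 q [ 0.57  0.37 -0.63  1.76  0.25  1.09 -0.39]
box xyz 0.0412 -0.0647
```

View pics/s3c.png

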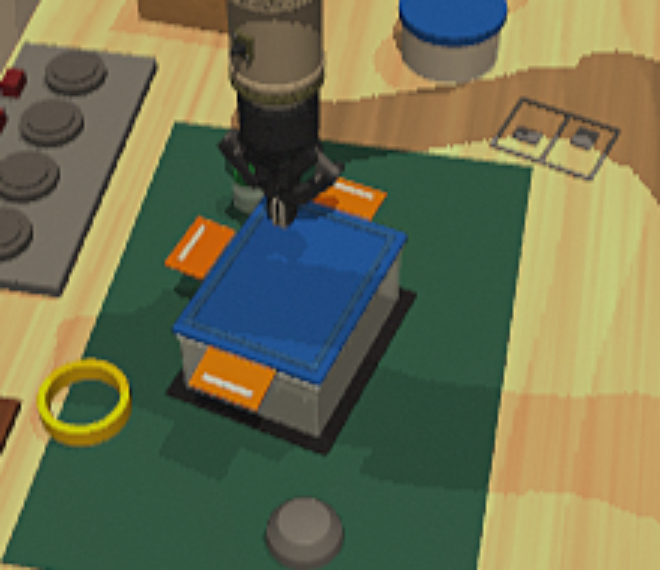

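The lid is shut with all three clips out. I'll lift and measure.

```bash
python3 -m crank '[[[0,0,0.3,0,0,0,0],[0,0,0.5,0,0,0,0],[0,0,0.8,0,0,0,0],[0,0,0,0,0,0,0]]]'
python3 - <<'E'
from h import *
im,d=snap('side','s4'); cv2.imwrite('pics/s4c.png',cv2.resize(im[120:310,180:400],None,fx=3,fy=3))
h=cv2.cvtColor(im,cv2.COLOR_BGR2HSV)
roi=np.zeros(d.shape,bool); roi[175:265,232:320]=1
c=manip.get_calibration('side'); R=cv2.Rodrigues(np.array(c['rvec'],float))[0]; t=np.array(c['tvec'],float).ravel()
yaw=-.2462;B=np.array([[np.cos(yaw),np.sin(yaw)],[-np.sin(yaw),np.cos(yaw)]]);C=np.array([.533,.002])
for nm,m in(('blue',(h[...,0]>100)&(h[...,0]<128)&(h[...,1]>120)),('or',(h[...,0]<15)&(h[...,1]>150)&(h[...,2]>120))):
    k,lab,st,ce=cv2.connectedComponentsWithStats((m&roi&(d>0)).astype(np.uint8))
    for i in range(1,k):
        if st[i,4]<40: continue
        v,u=np.where(lab==i); z=d[v,u]
        P=(np.stack([(u-c['cx'])/c['fx']*z,(v-c['cy'])/c['fy']*z,z],1)-t)@R
        P[:,:2]=(P[:,:2]-C)@B.T
        w,V=np.linalg.eigh(np.cov(P.T))
        print(nm,len(P),'c',P.mean(0).round(4),'lo',np.percentile(P,2,0).round(3),'hi',np.percentile(P,98,0).round(3),'n',V[:,0].round(3),'long',V[:,2].round(3))
E
```

```text
clock: 5.0
position: [0.5588, -0.0706, 0.1972]
ee_rot: [0.992, -0.124, 0.003, 0.0]
ft_force: [-0.7, -0.3, 0.4]
grip_width: 0.0
blue 2895 c [-0.0058  0.0093  0.1014] lo [-0.079 -0.093  0.096] hi [0.07  0.103 0.106] n [-0.002 -0.001 -1.   ] long [ 0.001  1.    -0.001]
or 200 c [0.0972 0.0068 0.0991] lo [ 0.077 -0.034  0.005] hi [0.131 0.036 0.106] n [ 0.649 -0.221  0.728] long [ 0.365 -0.749 -0.553]
```

View pics/s4c.png

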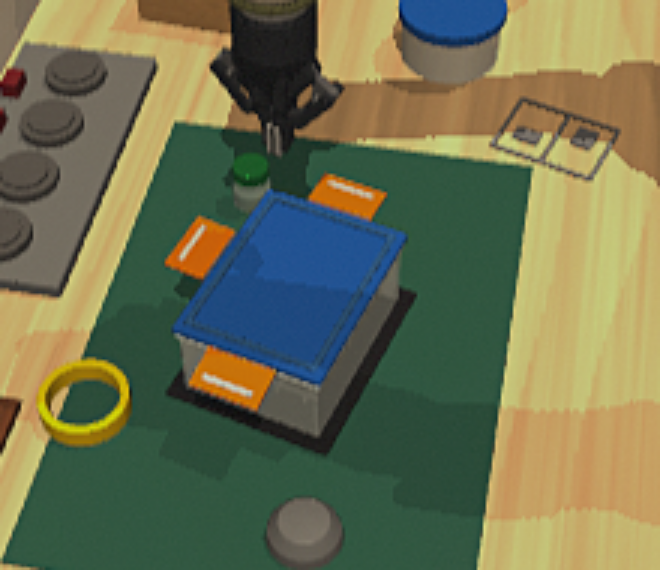

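The lid plane is horizontal at z≈0.10. The far clip is at about (203,247) in the crop, the left clip at (232,378) and the right clip at (348,196). I'll fold the right clip first, coming down over its free half.

```bash
python3 -m crank '[[[-0.5,-0.49,0,0,0,0,0],[-0.5,-0.49,0,0,0,0,0],[0,0,-0.7,0,0,0,0],[0,0,-0.6,0,0,0,0]]]'; python3 st.py
```

```text
clock: 5.55
position: [0.4958, -0.1302, 0.1133]
ee_rot: [0.992, -0.125, -0.0, 0.0]
ft_force: [0.9, -0.1, 0.3]
grip_width: -0.0
t 5.55 p [ 0.4958 -0.1302  0.1133] xax -14.3 z [-0.001 -0.    -1.   ] F [ 0.9 -0.1  0.3] w -0.0 q [ 0.72  0.25 -0.62  1.87  0.16  1.07 -0.21]
box xyz -0.0039 -0.1373
```

```bash
python3 -m crank '[[[0,0,-0.15,0,0,0,0],[0,0,-0.15,0,0,0,0],[0,0,-0.15,0,0,0,0],[0,0,-0.15,0,0,0,0],[0,0,-0.12,0,0,0,0],[0.02,0.07,-0.07,0,0,0,0],[0.02,0.07,-0.07,0,0,0,0],[0,0,0,0,0,0,0]]]'; python3 st.py
python3 - <<'E'
from h import *
im,d=snap('side','s5'); cv2.imwrite('pics/s5c.png',cv2.resize(im[120:310,180:400],None,fx=3,fy=3))
E
```

```text
clock: 6.55
position: [0.4992, -0.1206, 0.0631]
ee_rot: [0.992, -0.124, -0.0, -0.0]
ft_force: [-0.2, -0.8, -0.3]
grip_width: 0.003
t 6.55 p [ 0.4992 -0.1206  0.0631] xax -14.2 z [-0.  0. -1.] F [-0.2 -0.8 -0.3] w 0.0 q [ 0.68  0.32 -0.6   1.91  0.22  0.98 -0.27]
box xyz -0.0029 -0.1271
```

View pics/s5c.png

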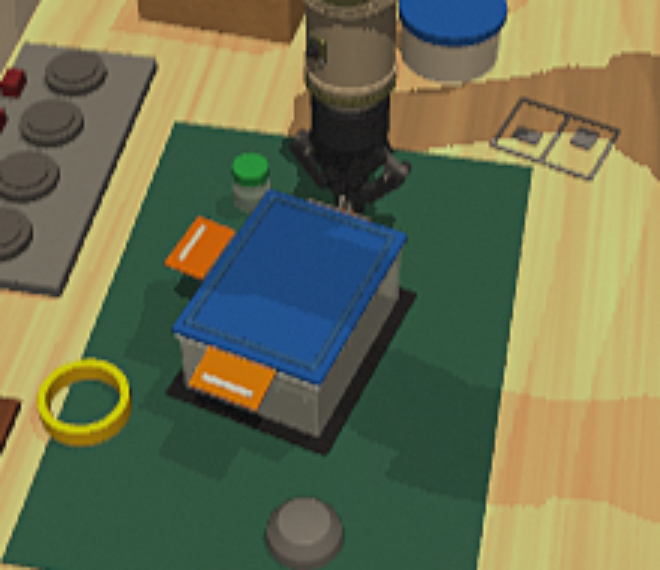

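The right clip is now folded out of sight below the lid edge. Next I press it inward.

```bash
python3 -m crank '[[[0.01,0.06,-0.02,0,0,0,0],[0.02,0.06,0,0,0,0,0],[0.02,0.06,0,0,0,0,0],[0.01,0.05,0,0,0,0,0],[0,0,0,0,0,0,0]]]'; python3 st.py
```

```text
clock: 7.22
position: [0.5011, -0.1132, 0.0621]
ee_rot: [0.992, -0.127, -0.001, 0.003]
ft_force: [-6.4, -19.9, 4.1]
grip_width: -0.002
t 7.22 p [ 0.5011 -0.1132  0.0621] xax -14.5 z [-0.003 -0.006 -1.   ] F [ -6.4 -19.9   4.1] w -0.0 q [ 0.66  0.32 -0.6   1.91  0.23  0.98 -0.3 ]
box xyz -0.0028 -0.1195
```

It reads about 20 N against the side, so the clip is home. I'll back off, rise, and look.

```bash
python3 -m crank '[[[-0.06,-0.25,0,0,0,0,0],[-0.06,-0.25,0,0,0,0,0],[0,0,0.9,0,0,-1,0],[0,0,0.9,0,0,-1,0],[0,0,0.3,0,0,-1,0],[0.9,0.2,0,0,0,-1,0],[0.9,0.3,0,0,0,-1,0],[0.9,0.5,0,0,0,-1,0]]]'; python3 st.py
python3 - <<'E'
from h import *
im,d=snap('side','s6'); cv2.imwrite('pics/s6c.png',cv2.resize(im[120:310,180:400],None,fx=3,fy=3))
im,d=snap('top','t6'); cv2.imwrite('pics/t6c.png',cv2.resize(im[150:270,210:360],None,fx=4,fy=4))
E
```

```text
clock: 8.22
position: [0.6592, -0.0788, 0.188]
ee_rot: [0.925, -0.379, 0.0, 0.0]
ft_force: [0.4, -0.1, 1.2]
grip_width: 0.0
t 8.22 p [ 0.6592 -0.0788  0.188 ] xax -44.6 z [ 0.    -0.001 -1.   ] F [ 0.4 -0.1  1.2] w 0.0 q [ 0.45  0.5  -0.56  1.38  0.27  1.33 -0.9 ]
box xyz 0.1421 -0.0476
```

View pics/s6c.png

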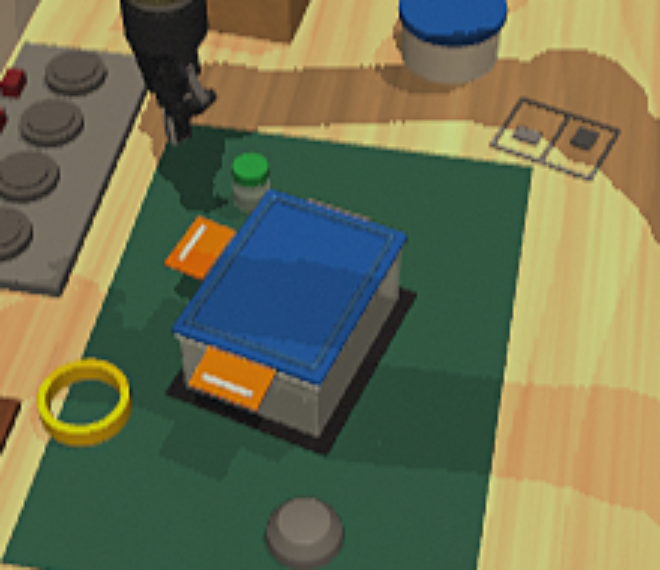

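View pics/t6c.png

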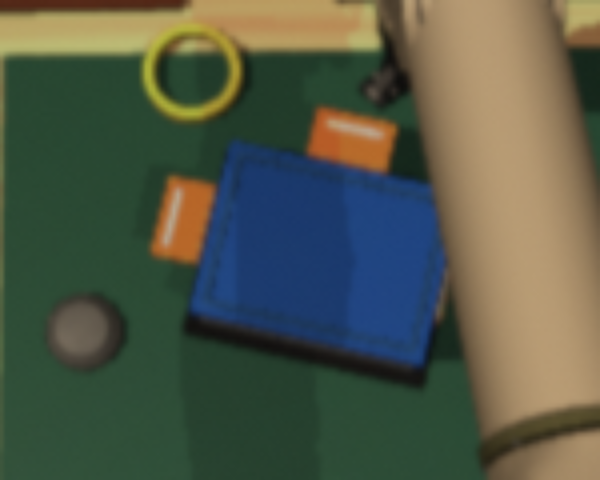

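The right clip shows only a thin edge, so it is down. Next I turn the jaws along the box's y axis and position over the far clip.

```bash
python3 -m crank '[[[0,0,0,0,0,-1,0],[0,0.1,0,0,0,-1,0],[0,0.1,0,0,0,-1,0],[0,0.1,0,0,0,-1,0],[-0.05,0.15,0,0,0,-1,0],[-0.07,0.15,0,0,0,-1,0],[-0.07,0.15,0,0,0,-1,0],[-0.08,0.14,0,0,0,-1,0]]]'; python3 -m crank '[[[0,0,0,0,0,-1,0],[0,0,-0.4,0,0,-1,0],[0,0,-0.4,0,0,-1,0],[0,0,-0.4,0,0,-1,0],[0,0,0,0,0,0,0]]]'; python3 st.py
```

```text
clock: 9.32
position: [0.6411, -0.0239, 0.1881]
ee_rot: [0.741, -0.672, -0.0, -0.0]
ft_force: [0.5, 0.2, -0.7]
grip_width: 0.0
clock: 9.95
position: [0.64, -0.0243, 0.1143]
ee_rot: [-0.614, 0.789, 0.001, -0.001]
ft_force: [-0.1, -0.7, 1.0]
grip_width: 0.004
t 9.95 p [ 0.64   -0.0243  0.1143] xax -104.2 z [-0.004  0.    -1.   ] F [-0.1 -0.7  1. ] w 0.0 q [ 0.27  0.48 -0.4   1.53  0.2   1.17 -1.99]
box xyz 0.1102 0.0006
```

```bash
python3 -m crank '[[[0,0,-0.15,0,0,0,0],[0,0,-0.15,0,0,0,0],[0,0,-0.15,0,0,0,0],[0,0,-0.15,0,0,0,0],[0,0,-0.12,0,0,0,0],[-0.06,0.01,-0.07,0,0,0,0],[-0.07,0.02,-0.07,0,0,0,0],[0,0,0,0,0,0,0]]]'; python3 st.py
python3 - <<'E'
from h import *
im,d=snap('side','s7'); cv2.imwrite('pics/s7c.png',cv2.resize(im[120:310,180:400],None,fx=3,fy=3))
E
```

```text
clock: 10.95
position: [0.633, -0.0221, 0.0642]
ee_rot: [-0.614, 0.789, 0.0, -0.0]
ft_force: [0.6, -1.2, 1.1]
grip_width: 0.003
t 10.95 p [ 0.633  -0.0221  0.0642] xax -104.2 z [-0.001 -0.    -1.   ] F [ 0.6 -1.2  1.1] w 0.0 q [ 0.27  0.52 -0.4   1.6   0.22  1.07 -2.01]
box xyz 0.1028 0.001
```

View pics/s7c.png

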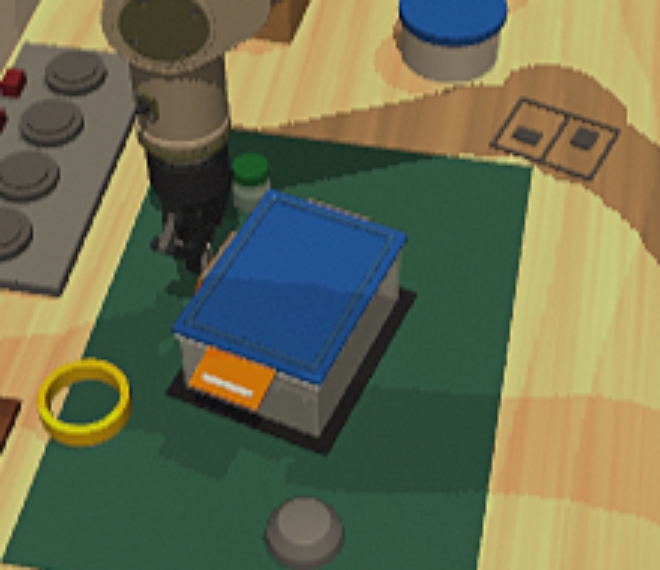

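```bash
python3 -m crank '[[[-0.06,0.01,-0.02,0,0,0,0],[-0.06,0.02,0,0,0,0,0],[-0.05,0.01,0,0,0,0,0],[-0.05,0.01,0,0,0,0,0],[0,0,0,0,0,0,0]]]'; python3 st.py
```

```text
clock: 11.62
position: [0.6249, -0.0202, 0.0656]
ee_rot: [-0.614, 0.79, -0.003, 0.004]
ft_force: [17.4, -2.5, -2.7]
grip_width: 0.001
t 11.62 p [ 0.6249 -0.0202  0.0656] xax -104.3 z [ 0.011 -0.001 -1.   ] F [17.4 -2.5 -2.7] w 0.0 q [ 0.27  0.5  -0.4   1.63  0.22  1.05 -2.01]
box xyz 0.0945 0.0009
```

Contact at 17 N at the expected depth. I'll back off, rise, and travel to the left clip, turning back as I go.

```bash
python3 -m crank '[[[0.25,-0.06,0,0,0,0,0],[0.25,-0.06,0,0,0,0,0],[0,0,0.9,0,0,1,0],[0,0,0.9,0,0,1,0],[0,0,0.3,0,0,1,0],[0,0.3,0,0,0,1,0],[-0.1,0.3,0,0,0,1,0],[-0.2,0.3,0,0,0,1,0]]]'; python3 -m crank '[[[-0.2,0.3,0,0,0,1,0],[-0.2,0.3,0,0,0,1,0],[-0.2,0.3,0,0,0,1,0],[-0.2,0.3,0,0,0,1,0],[-0.2,0.3,0,0,0,1,0],[-0.2,0.3,0,0,0,1,0],[0,0,0,0,0,1,0],[0,0,0,0,0,1,0]]]'; python3 st.py
python3 - <<'E'
from h import *
im,d=snap('side','s8'); cv2.imwrite('pics/s8c.png',cv2.resize(im[120:310,180:400],None,fx=3,fy=3))
im,d=snap('top','t8'); cv2.imwrite('pics/t8c.png',cv2.resize(im[150:270,210:360],None,fx=4,fy=4))
E
```

```text
clock: 12.62
position: [0.6319, 0.0282, 0.1892]
ee_rot: [0.798, -0.602, -0.0, 0.0]
ft_force: [0.2, 0.1, 1.0]
grip_width: 0.002
clock: 13.62
position: [0.5599, 0.1358, 0.1894]
ee_rot: [0.956, -0.293, 0.0, 0.0]
ft_force: [0.6, -0.7, -0.1]
grip_width: 0.001
t 13.62 p [0.5599 0.1358 0.1894] xax -34.1 z [-0. -0. -1.] F [ 0.6 -0.7 -0.1] w 0.0 q [ 0.26  0.33 -0.71  1.62  0.22  1.27 -1.08]
box xyz -0.0065 0.1363
```

View pics/s8c.png

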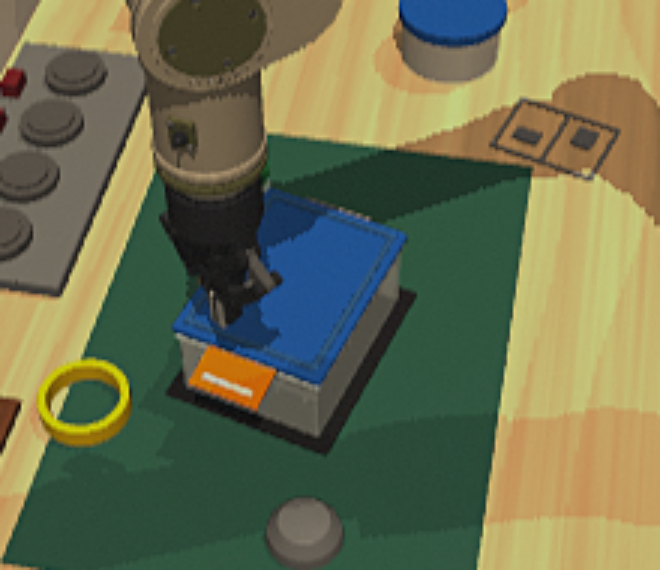

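View pics/t8c.png

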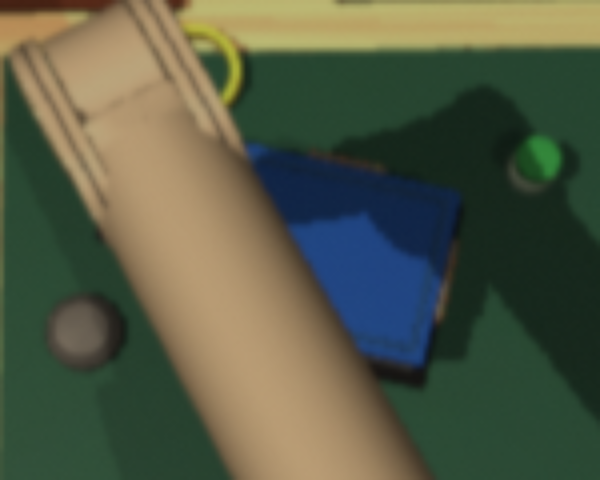

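The far and right clips both show only thin edges in the top view, at (345,160) and (447,285). Now the left clip.

```bash
python3 -m crank '[[[0.04,0,0,0,0,1,0],[0.03,0,-0.4,0,0,1,0],[0,0,-0.4,0,0,1,0],[0,0,-0.4,0,0,1,0],[0,0,-0.1,0,0,0,0],[0,0,0,0,0,0,0]]]'; python3 st.py
```

```text
clock: 14.48
position: [0.5646, 0.1356, 0.1116]
ee_rot: [0.992, -0.126, -0.0, -0.0]
ft_force: [-0.6, 0.4, 0.0]
grip_width: 0.0
t 14.47 p [0.5646 0.1356 0.1116] xax -14.4 z [-0.  0. -1.] F [-0.6  0.4  0. ] w 0.0 q [ 0.28  0.43 -0.73  1.69  0.31  1.14 -0.79]
box xyz -0.0019 0.1373
```

```bash
python3 -m crank '[[[0,0,-0.14,0,0,0,0],[0,0,-0.14,0,0,0,0],[0,0,-0.14,0,0,0,0],[0,0,-0.14,0,0,0,0],[0,0,-0.12,0,0,0,0],[-0.02,-0.07,-0.07,0,0,0,0],[-0.02,-0.07,-0.07,0,0,0,0],[0,0,0,0,0,0,0]]]'; python3 st.py
python3 - <<'E'
from h import *
im,d=snap('side','s9'); cv2.imwrite('pics/s9c.png',cv2.resize(im[120:310,180:400],None,fx=3,fy=3))
E
```

```text
clock: 15.48
position: [0.562, 0.1264, 0.0618]
ee_rot: [0.992, -0.125, -0.0, 0.0]
ft_force: [-0.2, -0.4, -0.7]
grip_width: 0.001
t 15.47 p [0.562  0.1264 0.0618] xax -14.3 z [-0.001 -0.    -1.   ] F [-0.2 -0.4 -0.7] w 0.0 q [ 0.28  0.48 -0.71  1.74  0.35  1.05 -0.81]
box xyz -0.0022 0.1277
```

View pics/s9c.png

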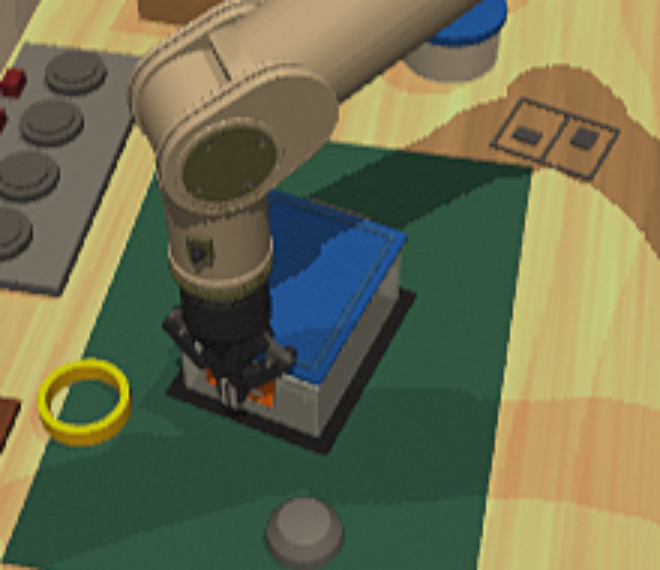

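```bash
python3 -m crank '[[[-0.01,-0.06,-0.02,0,0,0,0],[-0.02,-0.06,0,0,0,0,0],[-0.02,-0.06,0,0,0,0,0],[-0.01,-0.05,0,0,0,0,0],[0,0,0,0,0,0,0]]]'; python3 st.py
```

```text
clock: 16.15
position: [0.5604, 0.1199, 0.0624]
ee_rot: [0.993, -0.122, 0.003, -0.005]
ft_force: [10.3, 21.6, -6.9]
grip_width: 0.004
t 16.15 p [0.5604 0.1199 0.0624] xax -14.0 z [ 0.006  0.009 -1.   ] F [10.3 21.6 -6.9] w 0.0 q [ 0.3   0.47 -0.72  1.76  0.34  1.03 -0.78]
box xyz -0.0021 0.1211
```

Now it's home. I'll back off, rise and move clear for a final check.

```bash
python3 -m crank '[[[0.06,0.25,0,0,0,0,0],[0.06,0.25,0,0,0,0,0],[0,0,0.9,0,0,0,0],[0,0,0.9,0,0,0,0],[0,0,0.8,0,0,0,0],[0,0.8,0,0,0,0,0],[0,0.9,0,0,0,0,0],[0,0.9,0,0,0,0,0]]]'; python3 -m crank '[[[-0.2,0.8,0,0,0,0,0],[-0.2,0.8,0,0,0,0,0],[-0.3,0.5,0,0,0,0,0],[0,0,0,0,0,0,0]]]';python3 st.py
python3 - <<'E'
from h import *
im,d=snap('side','s10'); cv2.imwrite('pics/s10c.png',cv2.resize(im[120:310,180:400],None,fx=3,fy=3))
im2,d2=snap('top','t10'); cv2.imwrite('pics/t10c.png',cv2.resize(im2[150:270,210:360],None,fx=5,fy=5,interpolation=cv2.INTER_CUBIC))
cv2.imwrite('pics/t10.png',im2)
yaw=-.2462;B=np.array([[np.cos(yaw),np.sin(yaw)],[-np.sin(yaw),np.cos(yaw)]]);C=np.array([.533,.002])
for n,i_,dd,roi in(('top',im2,d2,(slice(170,250),slice(235,345))),('side',im,d,(slice(175,265),slice(232,320)))):
    c=manip.get_calibration(n); R=cv2.Rodrigues(np.array(c['rvec'],float))[0]; t=np.array(c['tvec'],float).ravel()
    h=cv2.cvtColor(i_,cv2.COLOR_BGR2HSV); M=np.zeros(dd.shape,bool); M[roi]=1
    for nm,m in(('blue',(h[...,0]>100)&(h[...,0]<128)&(h[...,1]>120)),('or',(h[...,0]<18)&(h[...,1]>110)&(h[...,2]>60))):
        k,lab,st,ce=cv2.connectedComponentsWithStats((m&M&(dd>0)).astype(np.uint8))
        for i in range(1,k):
            if st[i,4]<8: continue
            v,u=np.where(lab==i); z=dd[v,u]
            P=(np.stack([(u-c['cx'])/c['fx']*z,(v-c['cy'])/c['fy']*z,z],1)-t)@R
            P[:,:2]=(P[:,:2]-C)@B.T
            w,V=np.linalg.eigh(np.cov(P.T))
            print(n,nm,len(P),P.mean(0).round(3),P.min(0).round(3),P.max(0).round(3),'n',V[:,0].round(3))
E
```

```text
clock: 17.15
position: [0.5659, 0.3006, 0.217]
ee_rot: [0.992, -0.125, 0.0, 0.0]
ft_force: [0.1, -0.3, -0.4]
grip_width: -0.001
clock: 17.65
position: [0.5207, 0.4288, 0.2167]
ee_rot: [0.993, -0.121, -0.001, -0.0]
ft_force: [-0.4, -0.2, -0.0]
grip_width: 0.003
t 17.65 p [0.5207 0.4288 0.2167] xax -13.9 z [-0.002  0.001 -1.   ] F [-0.4 -0.2 -0. ] w 0.0 q [-0.23  0.57 -0.79  1.3   0.4   1.43 -1.24]
box xyz -0.1159 0.4109
top blue 2677 [-0.001 -0.001  0.101] [-0.078 -0.111 -0.007] [0.102 0.115 0.113] n [ 0.009  0.014 -1.   ]
side blue 1407 [-0.046  0.01   0.102] [-0.082 -0.102  0.093] [-0.001  0.107  0.11 ] n [-0.03  -0.001  1.   ]
side or 138 [-0.013  0.11   0.077] [-0.038  0.097  0.036] [0.03  0.115 0.102] n [-0.012 -0.993  0.119]
```

View pics/s10c.png

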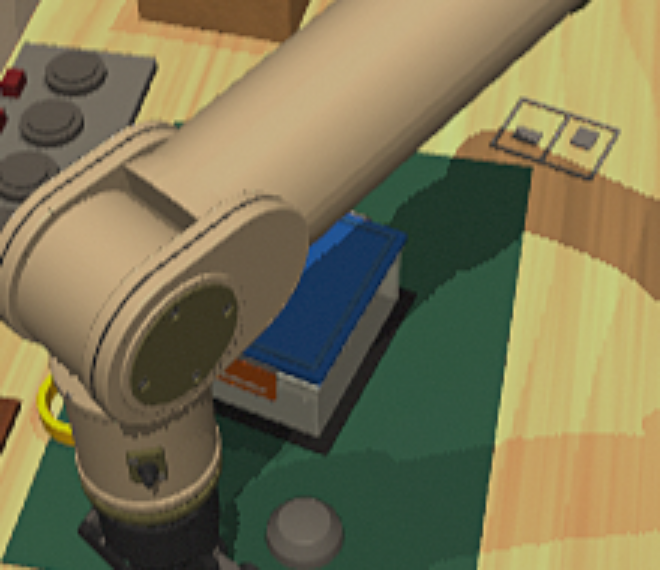

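View pics/t10c.png

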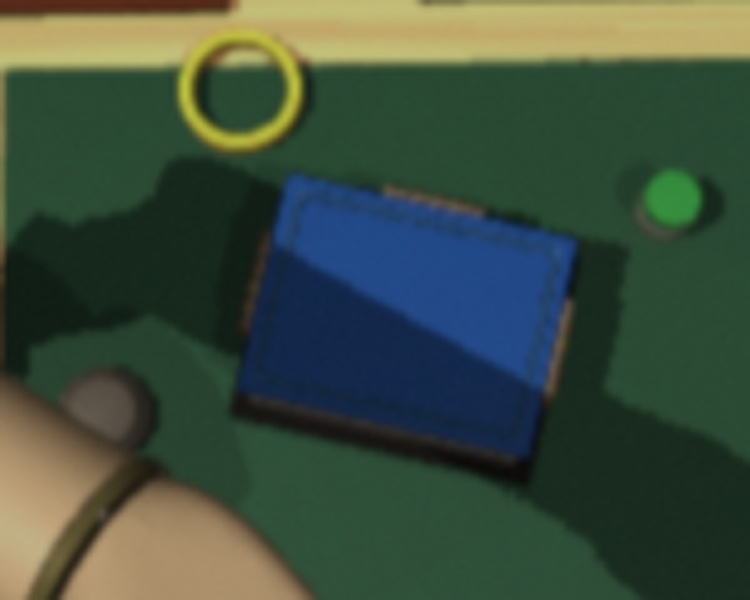

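The top view shows all three clips as equal thin edge strips, and the side depth puts the left clip vertical. The arm is near the drying stand, so I'll rise and check that the bystanders are unmoved.

```bash
python3 -m crank '[[[0,0,0.8,0,0,0,0],[0,0,0.8,0,0,0,0],[0,0,0.5,0,0,0,0],[0,-0.7,0,0,0,0,0],[0,-0.7,0,0,0,0,0],[0,0,0,0,0,0,0]]]'
python3 - <<'E'
from h import *
im,d=snap('top','t11')
a=cv2.imread('pics/t0.png'); cv2.imwrite('pics/cmp.png',np.vstack([a[100:330,60:460],im[100:330,60:460]]))
im,d=snap('side','s11')
E
```

```text
clock: 18.5
position: [0.5265, 0.3361, 0.3434]
ee_rot: [0.992, -0.128, 0.001, 0.001]
ft_force: [-0.4, 0.4, -0.2]
grip_width: -0.001
```

View pics/cmp.png

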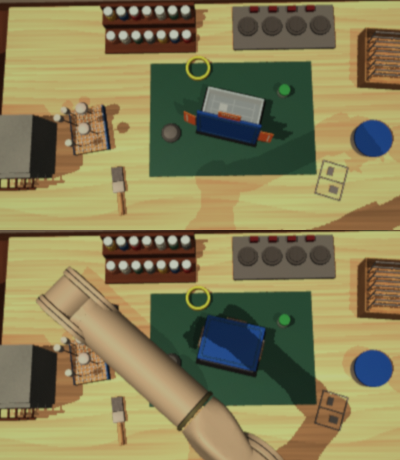

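View pics/s11.png

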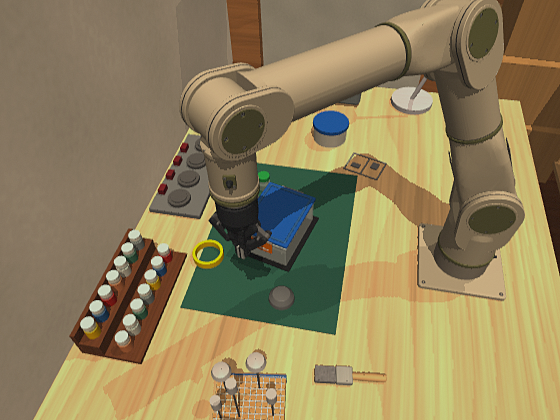

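The bystanders are where they started, the arm is free in the air, and nothing is being touched.

Run:
```python
from h import *
o=manip.get_obs();print(o['clock'],np.round(o['ft_force'],1),np.abs(o['joint_velocities']).max())
manip.hand_in()
```

```text
18.6 [-0.5  0.5 -0. ] 0.03435021524972272
the job is handed in; nothing more can be done
```

I swung the lid shut while all three clips still stuck out, then folded the right, far and left clips down and pressed each against the box side. I handed the job in at 18.6 s; no verdict was reported.

- **Lid:** After closing, before any clip was folded, the depth reading showed it level at z ≈ 0.10 m.
- **Clips:** Each stopped against the box at about the expected depth, with roughly 17–25 N. In the last top view all three showed only as thin edge strips.
    - **Left clip:** The side depth fit showed about 0.12 rad of tilt, with the free edge leaning inward towards the box. I put that down to colour bleed at the clip's edges in the image.
    - **Right and far clips:** I couldn't view their faces directly, so I judged them only by the contact and the edge strips.
- **Bystanders:** None looked moved in the before-and-after pictures, judged by eye. The arm partly covered the dome in the top view and the jar in the side view, but each was clear in the other.
- **Near miss:** After the last clip, I moved the arm left to about 0.22 m height, close to the drying stand, without checking clearance first. The force reading stayed near zero, and I raised the arm and moved it away.
- **Force at hand-in:** The wrist force was under 1 N, with the arm in free air.

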